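# Press the axle cap home on the cart wheel

## Task

Lock the cart wheel onto its axle: take the flanged steel axle cap standing on the shelf, set it open end down over the bare tip of the axle, then press it straight down, keeping it upright, until its toothed mouth has bitten its way down and the flange bears tight and flat on the spring washer of the wheel's hub, and let go of it. Go by feel: stop pressing soon after you feel it come up against the washer, because the plastic hub cracks if the cap is rammed into it, and leave everything else on the shelf undisturbed.

Things in the scene. Friction and masses are not known exactly. Their poses are not given: they have to be found in the camera images.
- cap: Bright steel axle cap standing loose on the shelf, open end down: barrel 28 mm across, 42 mm tall with flat closed crown, and round its mouth a flange 39 mm across, 3 mm thick. Bore: toothed ring 14.4 mm across over the lowest 14 mm, above it 16.6 mm across up to 39 mm. Origin at the centre of its underside (the mouth), z up to the crown. 60 g. The only flanged one of three things near left.
- cap_top (a point): Centre of the cap's crown, 42 mm above its origin.
- axle: Fixed steel foot plate 130 x 130 x 12 mm, to the right, with an upright plain steel axle 15 mm across whose tip tapers to 7 mm across over the last 10 mm. Origin at the centre of the plate's underside on the axle's line, z up along the axle; the tip is 82 mm above the origin.
- axle_tip (a point): Centre of the axle's tip, 82 mm above the axle's origin. The cap's mouth drops loosely over the taper to 5 to 8 mm below the tip. From there the teeth drag with about 4 to 10 N, fairly level all the way, and hold the cap where it is left. Let go too early it leans and jams when pressed (20 N and more): keep it held upright for the first 10 mm of biting, then it stays straight.
- wheel: Grey and black cart wheel 92 mm across, fixed flat round the axle. Origin at its underside's centre, 14 mm above the axle's origin. A steel spring washer 42 mm across tops its hub, 33 to 49 mm above the wheel's origin: the sleeve under it differs each time, so feel for it. The washer gives 1.5 mm at 6 N/mm, then is solid; the hub cracks if the cap bears on it with over 25 N.
- hook (a joint): Swivel of the steel hook on its 160 mm stand, far right (rad, 0 as built); a bystander that turns easily.
- socket: Dark steel deep socket, 30 mm across, 40 mm tall, no flange; origin at the centre of its underside. Bystander.
- cup: Blue hard cup for valve caps, 52 mm across, 45 mm tall; origin at the centre of its underside. Bystander.
- extension: Chrome extension bar lying on the shelf, about 165 mm long and 18 mm high; origin under its middle. Bystander.
- oil_jar: Amber jar 56 mm across and 70 mm tall at the far right; origin at the centre of its underside. Bystander.
Not all that is in view belongs to the job. Leave any red look-alike of the axle alone.

How it is judged (in metres and radians):
On the way, in this order (a step that is already met when the one before it is completed fails the run):
1. the cap is started over the axle's tip, mouth at least 4 mm below the tip, roughly upright (z of cap in the frame of axle_tip below -0.004 m and horizontal distance between cap and axle_tip below 0.005 m and angle between cap's own z axis and vertical below 0.25 rad), for 0.1 s.
2. the cap is pressed down tight on the spring washer (contact force between cap and wheel above 1 N and horizontal distance between cap and axle_tip below 0.003 m and angle between cap's own z axis and vertical below 0.06 rad), for 0.1 s.
At the end, for the whole second after the job is handed in: The cap is on the axle and at rest, still bearing on the wheel's spring washer with more than 1 N, its mouth within 3 mm of the axle's line and upright within 0.06 rad (all of step 2 and linear speed of cap below 0.01 m/s); the robot touches nothing.
It fails at once if the cap is pressed on the wheel's hub with more than 25 N (contact force between cap and wheel above 25 N).
It fails at once if the robot itself presses on the wheel with more than 25 N (contact force between any of the fingers, the arm and wheel above 25 N).
It fails at once if a bystander (socket, cup, extension bar or jar) is shifted by more than 20 mm (distance of any of socket, cup, extension, oil_jar from where it was at the start of the episode above 0.02 m).
It fails at once if the hook is swung out of its range of starts by being knocked (value of joint hook above 0.75 rad or value of joint hook below -0.85 rad).
It also fails if it takes over 58 s, if anything falls off the work surface, if the arm or the gripper's body presses on something with over 40 N, if the wrist force passes 120 N, or if a joint passes its speed limit or range.

## Robot

A 6-joint arm with a two-finger parallel gripper is mounted at the origin on the work surface. World frame = base frame: x ahead of the robot, y to its left, z up, the work surface at z = 0. Lengths are in m, angles in degrees, forces in N, time in s.
With the tool pointing down it reaches from about 0.3 to 0.875 m from the base axis. Payload 6.4 kg.
Tool frame: the origin (TCP) lies at the centre of the arm's flange, where the gripper is bolted on; the fingertips stand 173 mm ahead of it and the grasp point (between the pads) lies 155 mm ahead of it (manip.tip_extent is the distance from the TCP to the fingertips, in m); z points along the fingers, y is the direction in which the jaws open and shut (so a half turn about z gives the same grasp; the last joint's range is limited). The gripper opens to 85 mm and grips with 20 to 120 N. Pads are 22 mm wide; open, the fingers measure 114 mm over their backs; the gripper's body (76 mm by 85 mm) begins 54 mm behind the grasp point. The pads swing forward as they close: fully open they stand 13 mm farther back than shut.
Start: joints at [-80.002, 10.359, 92.074, -0, 77.567, -11.82], TCP at [0.214, -0.534, 0.405] pointing down, gripper open.
Joint ranges: [-171.53, 171.53], [-51.25, 118.39], [17.06, 147.69], [-65.23, 245.23], [0, 150.52], [-178.68, 178.68]. Speed limits (degrees/s): [147.25, 147.25, 172.46, 180, 180, 180].

## Interface

Orientations are given as [roll, pitch, yaw] about the fixed x, y, z axes, in that order (R = Rz(yaw) Ry(pitch) Rx(roll)).
In Python, from rig import manip, sensors, cams, job_done gives the robot as it stands. Calls block until the motion is done:
- manip.movep(position, orientation): joint-space move of the TCP to a pose.
- manip.move_l(position, vel=0.15, frame=None, stop_force=None): straight line of the TCP; frame=None keeps the orientation; vel is the mean speed in m/s. With stop_force (N) it stops when the force on the tool has changed by that much, and returns True; else False.
- manip.movej(angles): joint-space move.
- manip.grip(opening, strength=None): finger opening in m; strength is the grip in N (None keeps the last); returns when the fingers have stopped.
- manip.hold(seconds).
- manip.ik(position, orientation): joint angles nearest the present ones, or None.
- sensors.sense(): the state.
- cams.grab_frame(name): name is "scene" or "top" or "wrist"; returns a dict with "image" (384x512x3 uint8, blue, green, red), "fov_y" (degrees; the focal length in pixels is half the picture's height over the tangent of half this angle, whatever the lens; pixels are square), "cx", "cy" (the principal point, pixels), "k1" (the pictures are not rectified: a ray, as slopes to the right and down, at radius r is drawn at 1 + k1 r^2 times it, then the intrinsics apply), "origin" and "attitude" of the camera in the world. Camera axes: x right, y down, z forward; pixel columns grow to the right and rows downward; lengths in m; the calibration is good to about 2 mm. A picture is of the moment at which its call begins. There is no depth.
A pose or a line that the arm cannot do raises manip.MotionError and nothing moves.
- job_done(): hands the job in, once; it reports no verdict.
The state is a dict: "clock": time; "joint_positions": joint angles; "qd": joint speeds; "joint_efforts": joint torques, N m; "eef_pos": TCP position; "ee_rot": TCP orientation; "contact_force": force on the tool from outside, world axes, zero at the start; "torque": the same for the moment, N m; "gripper_width": finger opening in m.
Only numpy, scipy, OpenCV 4.12 (cv2) and the standard library are available. Lean on these libraries where they do the work, as an engineer would, in place of code of your own. Each camera call takes 0.05 s, during which the arm holds its last target.

## Working session

There is one attempt and no reset: what is moved stays moved. The work goes in short steps, each a Python script; the robot and the scene stay as the last script left them, time stands still between calls to the robot, and variables do not carry over. Pictures are saved under pics/ and viewed, and the job is handed in when it is done.

```bash
ls; mkdir -p pics; python3 - <<'E'
from rig import manip, sensors, cams
import cv2
s=sensors.sense(); print(s['clock'],s['eef_pos'],s['ee_rot'],s['contact_force'],s['gripper_width'],manip.tip_extent)
for n in ("scene","top","wrist"):
    f=cams.grab_frame(n); cv2.imwrite(f"pics/{n}0.png",f["image"]); print(n,{k:v for k,v in f.items() if k!='image'})
E
```

```text
pics
0.0 [ 0.21367785 -0.5335411   0.4037833 ] [-1.79900758e+02 -1.91303876e-02  2.18191483e+01] [0.30561222 0.9020551  0.52169408] 0.08552747904542607 0.1734
scene {'fov_y': 45.78865871027212, 'cx': 253.05956128313753, 'cy': 188.15004792076144, 'k1': -0.04425264539075859, 'origin': array([ 1.1706638 , -0.29994852,  0.9798992 ]), 'attitude': array([-144.59507776,   -0.8548459 ,   70.55275532])}
top {'fov_y': 50.07235750612734, 'cx': 255.81797280360783, 'cy': 189.8004667913086, 'k1': -0.019689709079831905, 'origin': array([ 0.40874857, -0.09400464,  1.00163214]), 'attitude': array([-167.8767116,   -0.2748862,  -86.7594209])}
wrist {'fov_y': 59.46078553325988, 'cx': 251.77136985092417, 'cy': 186.34944835420816, 'k1': -0.08202511296689938, 'origin': array([ 0.28630243, -0.50543012,  0.37397268]), 'attitude': array([ 1.62224980e+02,  4.69147246e-02, -6.82124502e+01])}
```

View pics/scene0.png

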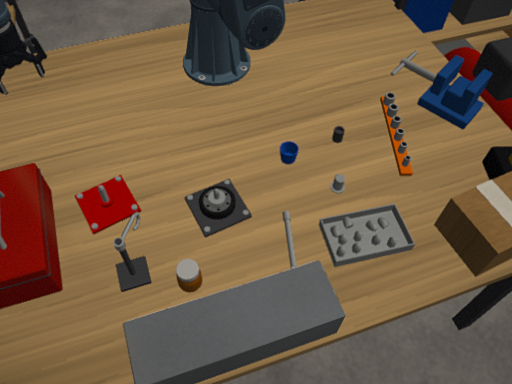

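View pics/top0.png

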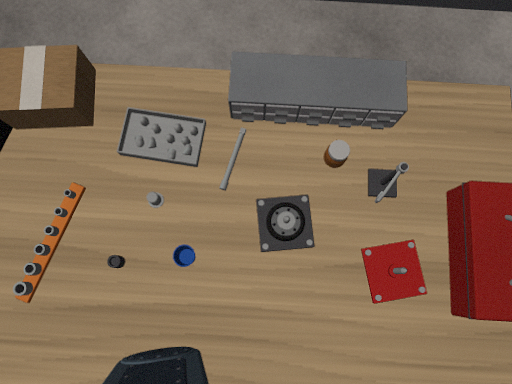

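View pics/wrist0.png

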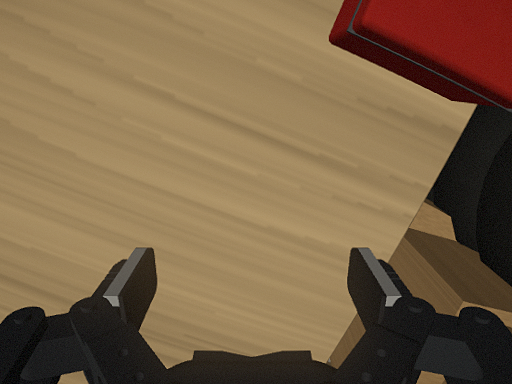

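The scene view shows the flanged cap at (339,183), the dark socket at (338,134) and the axle with wheel at about (217,200). In the top view the cap is at (154,200) and the axle at (286,221). I'll zoom in on these to measure them.

```bash
cat > h.py <<'E'
import numpy as np, cv2
from scipy.spatial.transform import Rotation as R
def K(f):
    h=f['image'].shape[0]; F=h/2/np.tan(np.radians(f['fov_y'])/2)
    return F
def ray(f,u,v):
    F=K(f); d=np.array([(u-f['cx'])/F,(v-f['cy'])/F]); p=d.copy()
    for _ in range(20): p=d/(1+f['k1']*(p@p))
    w=R.from_euler('xyz',f['attitude'],degrees=True).apply([p[0],p[1],1.])
    return np.array(f['origin']),w/np.linalg.norm(w)
def onplane(f,u,v,z):
    o,d=ray(f,u,v); return o+d*(z-o[2])/d[2]
def tri(a,b):
    (o1,d1),(o2,d2)=a,b
    A=np.c_[d1,-d2]; t=np.linalg.lstsq(A,o2-o1,rcond=None)[0]
    p,q=o1+t[0]*d1,o2+t[1]*d2
    return (p+q)/2,np.linalg.norm(p-q)
def proj(f,P):
    c=R.from_euler('xyz',f['attitude'],degrees=True).inv().apply(np.array(P)-f['origin'])
    p=c[:2]/c[2]; p=p*(1+f['k1']*(p@p)); return p*K(f)+[f['cx'],f['cy']]
E
python3 - <<'E'
import cv2,numpy as np
def crop(n,u,v,w=24,s=12):
    i=cv2.imread(f'pics/{n}0.png')[v-w:v+w,u-w:u+w]
    return cv2.resize(i,None,fx=s,fy=s,interpolation=cv2.INTER_NEAREST)
a=np.hstack([crop('scene',339,183,12,24//2*2//2+0),crop('scene',217,200,24,6)])
b=np.hstack([crop('top',154,200,12,12),crop('top',286,221,24,6)])
cv2.imwrite('pics/crops.png',np.vstack([a,b]))
E
```

```text
(no output)
```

View pics/crops.png

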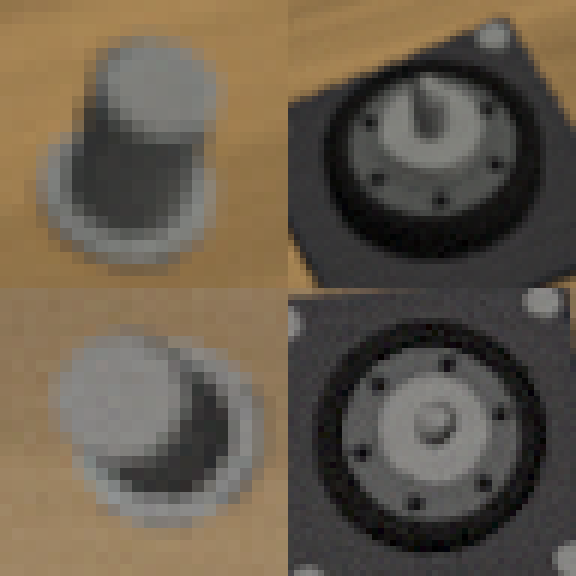

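The crops show the cap's crown at scene (339.7,177.9) and top (151.7,196.5). The axle tip is near scene (215,189) and top (286,220.5).

```bash
python3 - <<'E'
from rig import manip, sensors, cams
from h import *
s=cams.grab_frame('scene');t=cams.grab_frame('top')
np.set_printoptions(precision=4,suppress=True)
P=lambda a,b:print(*tri(ray(s,*a),ray(t,*b)))
P((339.7,177.9),(151.7,196.5))  # crown
P((215,189),(286,220.5)) #tip
# washer centre
P((217.2,199.0),(285.5,222))
print('cap flange', onplane(t,154-12+170/12-.5,200-12+150/12-.5,.003),onplane(s,339-12+128/12-.5,183-12+190/12-.5,.003))
for n,f,b in(('socket',t,(116,262)),('cup',t,(184,256)),('hook',t,(403,168)),('hookbase',t,(383,183)),('jar',t,(338,150)),('ext',t,(222,187)),('ext2',t,(242,131)),('red',t,(399,271)),('box',t,(231,118)),('tray',t,(162,137))): print(n,onplane(f,*b,{'cup':.045,'socket':.04,'hook':.16,'jar':.07}.get(n,.02)))
E
```

```text
[0.5852 0.1607 0.0369] 0.00019611125305944092
[ 0.5404 -0.1606  0.0738] 0.00180302725227923
[ 0.5431 -0.1602  0.0336] 0.0027059714242834796
cap flange [0.5832 0.159  0.003 ] [0.5873 0.1585 0.003 ]
socket [0.4265 0.2257 0.04  ]
cup [0.4491 0.0692 0.045 ]
hook [ 0.6549 -0.3978  0.16  ]
hookbase [ 0.6546 -0.3981  0.02  ]
jar [ 0.7164 -0.2763  0.07  ]
ext [ 0.6218 -0.0038  0.02  ]
ext2 [ 0.7689 -0.0434  0.02  ]
red [ 0.4437 -0.4344  0.02  ]
box [ 0.8021 -0.0133  0.02  ]
tray [0.7414 0.1562 0.02  ]
```

Both rough points agree with the given sizes to within the calibration error. Next I'll take two wrist views of the axle, then two of the cap.

```bash
python3 - <<'E'
from rig import manip, sensors, cams
from h import *
import pickle
D={}
for n,p in (('axA',(.54,-.20,.36)),('axB',(.54,-.12,.36)),('capA',(.585,.12,.32)),('capB',(.585,.20,.32))):
    manip.movep(p,[180,0,0]); manip.hold(.15)
    D[n]=cams.grab_frame('wrist'); cv2.imwrite(f'pics/{n}.png',D[n]['image'])
pickle.dump(D,open('w.pkl','wb'))
s=sensors.sense();print(s['clock'],s['eef_pos'],s['ee_rot'],s['joint_positions'])
cv2.imwrite('pics/w4.png',cv2.resize(np.vstack([np.hstack([D['axA']['image'],D['axB']['image']]),np.hstack([D['capA']['image'],D['capB']['image']])]),(800,600)))
E
```

```text
4.575 [0.5852416  0.19878035 0.3200464 ] [ 1.79986749e+02 -1.79612636e-03 -9.42197957e-02] [ 7.77627631e+00  2.05223983e+01  8.97213740e+01 -1.42524230e-02
  6.97562635e+01  9.78754279e+01]
```

View pics/w4.png

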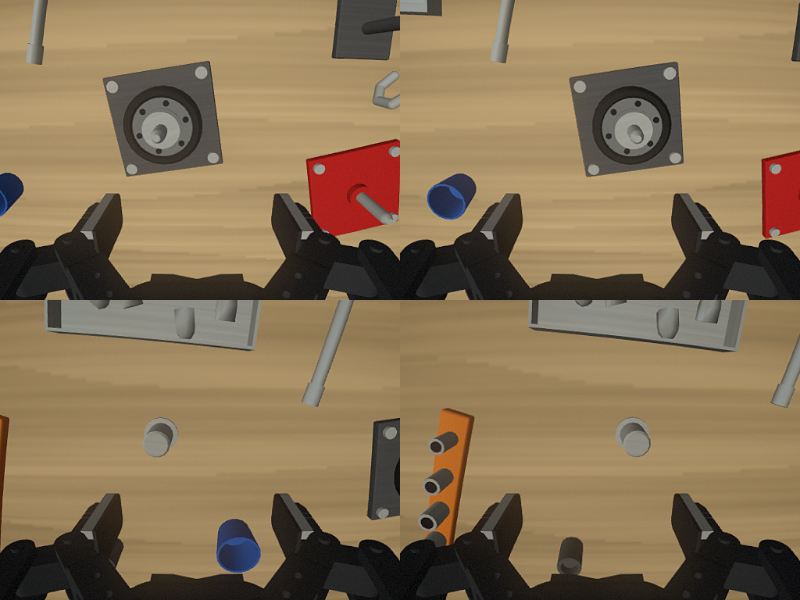

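All four wrist views show their target clearly, with the axle tip near full-frame pixels (204,172) and (302,170) and the cap near (201,175) and (300,177). I'll crop them to measure.

```bash
python3 - <<'E'
import pickle,cv2,numpy as np
D=pickle.load(open('w.pkl','rb'))
o=[]
for n,(u,v) in (('axA',(204,166)),('axB',(302,166)),('capA',(201,175)),('capB',(300,175))):
    c=cv2.resize(D[n]['image'][v-30:v+30,u-30:u+30],None,fx=5,fy=5,interpolation=cv2.INTER_NEAREST); o.append(c)
    print(n,u-30,v-30)
cv2.imwrite('pics/c4.png',np.vstack([np.hstack(o[:2]),np.hstack(o[2:])]))
E
```

```text
axA 174 136
axB 272 136
capA 171 145
capB 270 145
```

View pics/c4.png

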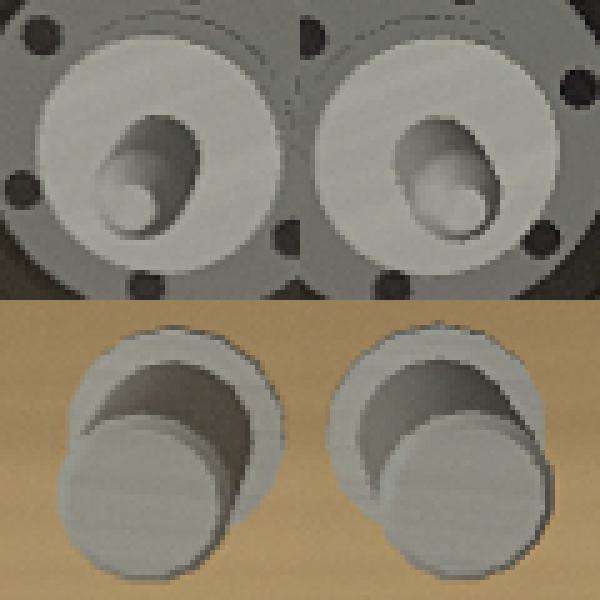

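```bash
python3 - <<'E'
import pickle
from h import *
np.set_printoptions(precision=4,suppress=True)
D=pickle.load(open('w.pkl','rb'))
off=dict(axA=(174,136),axB=(272,136),capA=(171,145),capB=(270,145))
def px(n,x,y): return off[n][0]+x/5-.5,off[n][1]+y/5-.5
def T(a,b):
    p,e=tri(ray(D[a[0]],*px(*a)),ray(D[b[0]],*px(*b))); print(p,e); return p
tip=T(('axA',128,210),('axB',164,210))
w=T(('axA',159.5,156),('axB',136.5,157))
c=T(('capA',142,197),('capB',165,195))
fl=T(('capA',177,135),('capB',136,132))
for n in('axA','axB'): print(onplane(D[n],*px(n,*(dict(axA=(128,210),axB=(164,210))[n])),.082))
for n in('axA','axB'): print(D[n]['origin'])
E
```

```text
[ 0.5467 -0.1621  0.0852] 0.0002569336579229241
[ 0.5464 -0.1625  0.0514] 0.00010222570187762953
[0.586  0.1582 0.0413] 0.000123290201622785
[0.5856 0.1578 0.0028] 5.192559768734085e-05
[ 0.5457 -0.1616  0.082 ]
[ 0.5459 -0.1626  0.082 ]
[ 0.618  -0.2021  0.3302]
[ 0.6183 -0.122   0.3303]
```

The wrist views agree with the stated sizes:

| Point | x (m) | y (m) | z (m) | Check |
|---|---|---|---|---|
| Axle tip | 0.546 | -0.162 | 0.085 | stated height 82 mm |
| Washer | 0.546 | -0.162 | 0.051 | within the stated range |
| Cap crown | 0.586 | 0.158 | 0.041 | stated height 42 mm |

Next I'll grasp the cap.

```bash
python3 - <<'E'
from rig import manip, sensors, cams
from h import *
np.set_printoptions(precision=4,suppress=True)
manip.movep((.5858,.158,.26),[180,0,0])
print(manip.move_l((.5858,.158,.1805),vel=.08,stop_force=8))
manip.hold(.1);s=sensors.sense();print(s['eef_pos'],s['contact_force'])
manip.grip(.02,60); manip.hold(.2)
s=sensors.sense();print(s['clock'],s['gripper_width'],s['eef_pos'],s['contact_force'])
manip.grip(.02,100)
manip.move_l((.5858,.158,.24),vel=.1); manip.hold(.2)
s=sensors.sense();print(s['clock'],s['gripper_width'],s['eef_pos'],s['ee_rot'],s['contact_force'])
f=cams.grab_frame('wrist');cv2.imwrite('pics/g1.png',f['image'])
E
```

```text
False
[0.5862 0.158  0.1813] [-0.4526  0.635   0.2534]
6.975 0.02701922153080944 [0.586  0.158  0.1808] [0.308  0.0907 4.8032]
8.1333 0.02625558524879143 [0.5854 0.1579 0.2391] [179.9939   0.0945  -0.0054] [-1.1842  0.017  -1.0261]
```

View pics/g1.png

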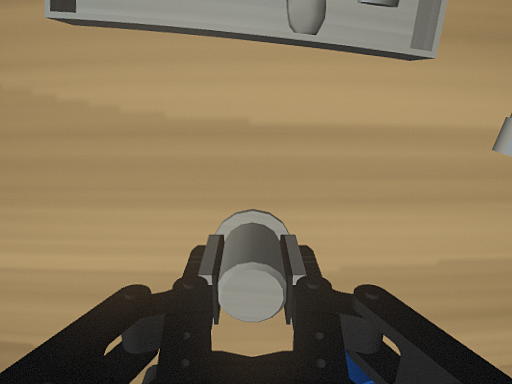

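The picture shows the cap held upright and central between the pads, crown at about (252,292) and flange at (252,225). I'll check its offset in the grasp, then move above the axle and look again before descending.

```bash
python3 - <<'E'
from rig import manip, sensors, cams
from h import *
np.set_printoptions(precision=4,suppress=True)
f=cams.grab_frame('wrist'); s=sensors.sense()
print(onplane(f,252,292,s['eef_pos'][2]-.1808+.042),s['eef_pos'])
manip.move_l((.5858,.158,.30),vel=.15)
manip.movep((.546,-.162,.30),[180,0,0])
manip.move_l((.546,-.162,.272),vel=.1); manip.hold(.2)
s=sensors.sense();print(s['clock'],s['eef_pos'],s['ee_rot'],s['contact_force'])
o=[]
for n,P in (('scene',(.546,-.162,.1)),('top',(.546,-.162,.1)),('wrist',(.546,-.162,.1))):
    f=cams.grab_frame(n); u,v=proj(f,P).astype(int); u,v=max(u,40),max(v,40); c=f['image'][v-40:v+40,u-40:u+40]
    o.append(cv2.resize(c,(266,266),interpolation=cv2.INTER_NEAREST))
cv2.imwrite('pics/pre.png',np.hstack(o))
E
```

```text
[0.5864 0.1568 0.1005] [0.5856 0.158  0.2393]
10.6417 [ 0.5464 -0.162   0.2727] [179.9642  -0.0667   0.0151] [ 0.2198  0.1152 -0.2021]
```

View pics/pre.png

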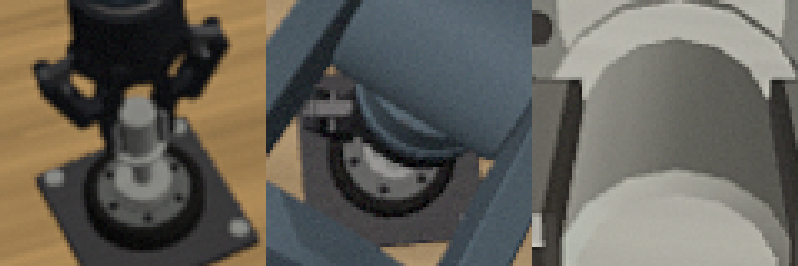

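The scene crop shows the cap held upright directly over the tip. Now I'll lower it slowly and log the force.

```bash
python3 - <<'E'
from rig import manip, sensors, cams
import numpy as np
x,y=.546,-.162
f0=np.mean([sensors.sense()['contact_force'] for _ in range(3)],axis=0)
z=.272
print(manip.move_l((x,y,.262),vel=.03,stop_force=6))
z=.262
while z>.2445:
    z-=.0015
    st=manip.move_l((x,y,z),vel=.015,stop_force=14); manip.hold(.04)
    s=sensors.sense(); d=s['contact_force']-f0
    print(round(s['clock'],2),'cmd',round((z-.1808)*1e3,1),'mouth',round((s['eef_pos'][2]-.1808)*1e3,2),d.round(1),s['torque'].round(2),st,round(s['gripper_width'],4))
    if st or d[2]>16: break
E
```

```text
False
11.57 cmd 79.7 mouth 79.72 [-0.7  0.9  0.3] [0.01 0.03 0.01] False 0.0263
11.86 cmd 78.2 mouth 78.15 [-0.9  0.1  0.2] [ 0.01 -0.01  0.05] False 0.0262
12.15 cmd 76.7 mouth 76.67 [-1.6  1.4  0.2] [-0.05 -0.02  0.  ] False 0.0264
12.44 cmd 75.2 mouth 75.17 [ 0.8  1.8 -0.5] [ 0.18 -0.42  0.  ] False 0.0263
12.73 cmd 73.7 mouth 73.69 [ 1.9  2.7 -0.4] [ 0.42 -0.55  0.01] False 0.0264
13.03 cmd 72.2 mouth 72.28 [1.4 4.1 0.8] [ 0.69 -0.64  0.01] False 0.0264
13.32 cmd 70.7 mouth 70.88 [2.7 4.7 2.7] [ 0.71 -0.62  0.  ] False 0.0259
13.61 cmd 69.2 mouth 69.37 [2.5 5.3 2.6] [ 0.81 -0.59 -0.04] False 0.0261
13.9 cmd 67.7 mouth 67.85 [2.9 3.6 2.2] [ 0.72 -0.69  0.01] False 0.0262
14.19 cmd 66.2 mouth 66.54 [2.  5.5 3.3] [ 0.83 -0.61  0.01] False 0.0263
14.48 cmd 64.7 mouth 65.24 [1.4 4.  4.9] [ 0.84 -0.51 -0.02] False 0.0265
14.78 cmd 63.2 mouth 63.79 [1.5 4.8 4. ] [ 0.89 -0.49  0.03] False 0.026
```

The teeth are biting with a drag of about 3–4 N. The side force of about 5 N shows I'm off by roughly a millimetre, so I'll ease the hand toward (+x, +y) and watch it.

```bash
python3 - <<'E'
from rig import manip, sensors, cams
import numpy as np
z=.244
for k in range(4):
    x,y=.546+.0003*k,-.162+.0005*k
    manip.move_l((x,y,z),vel=.01); manip.hold(.1)
    F=[]; 
    for _ in range(4): F.append(sensors.sense()['contact_force']); manip.hold(.02)
    s=sensors.sense(); print(round(s['clock'],2),k,np.mean(F,0).round(2),s['eef_pos'].round(5),s['torque'].round(2),s['ee_rot'].round(2))
E
```

```text
15.19 0 [2.83 4.93 4.61] [ 0.54632 -0.16181  0.24459] [ 0.9  -0.51 -0.02] [-1.7999e+02 -6.0000e-02  1.0000e-02]
15.61 1 [1.07 3.29 5.83] [ 0.54647 -0.16166  0.24454] [ 0.59 -0.26 -0.05] [ 1.7997e+02 -3.0000e-02  0.0000e+00]
16.02 2 [0.61 1.19 5.46] [ 0.54663 -0.16148  0.24453] [ 0.29 -0.07 -0.01] [ 1.7994e+02 -1.0000e-02  0.0000e+00]
16.44 3 [-0.25  0.79  5.73] [ 0.54679 -0.16125  0.24451] [ 0.05  0.11 -0.03] [1.7991e+02 2.0000e-02 0.0000e+00]
```

The side force is gone. I'll press on in fine steps, watching for a rise above the drag of about 5 N.

```bash
python3 - <<'E'
from rig import manip, sensors, cams
import numpy as np
x,y=.5467,-.1605
z=.244; base=[]
while z>.2245:
    z-=.0006
    st=manip.move_l((x,y,z),vel=.012,stop_force=9); manip.hold(.04)
    F=[]
    for _ in range(3): F.append(sensors.sense()['contact_force']); manip.hold(.02)
    s=sensors.sense(); d=np.mean(F,0)
    print(round(s['clock'],2),'cmd',round((z-.1808)*1e3,1),'mouth',round((s['eef_pos'][2]-.1808)*1e3,2),d.round(1),s['torque'].round(2),st,round(s['gripper_width'],4))
    b=np.median(base[-8:]) if len(base)>3 else 5.5
    if st or d[2]>b+4: print('STOP',b); break
    base.append(d[2])
E
```

```text
16.78 cmd 62.6 mouth 63.28 [0.2 0.4 6.2] [0.15 0.06 0.02] False 0.0264
17.12 cmd 62.0 mouth 62.71 [-0.1  0.5  6.4] [ 0.12  0.03 -0.06] False 0.0264
17.47 cmd 61.4 mouth 62.16 [0.2 0.7 6.6] [ 0.17  0.03 -0.  ] False 0.0264
17.81 cmd 60.8 mouth 61.58 [0.1 0.8 7.2] [0.2  0.08 0.05] False 0.0263
18.15 cmd 60.2 mouth 61.01 [-0.1  1.2  6.9] [0.16 0.01 0.01] False 0.0262
18.49 cmd 59.6 mouth 60.41 [-0.1  1.1  7.5] [ 0.16  0.1  -0.03] False 0.0266
18.83 cmd 59.0 mouth 59.82 [-0.2  0.7  6.9] [ 0.2   0.04 -0.02] False 0.0263
19.18 cmd 58.4 mouth 59.25 [-0.2  0.6  7. ] [0.19 0.07 0.  ] False 0.0257
19.52 cmd 57.8 mouth 58.64 [-0.4  1.3  7.4] [ 0.12  0.07 -0.05] False 0.0262
19.86 cmd 57.2 mouth 58.06 [-0.3  1.5  7. ] [0.19 0.13 0.05] False 0.0262
20.2 cmd 56.6 mouth 57.49 [-1.   0.4  8.1] [0.15 0.14 0.06] False 0.0261
20.54 cmd 56.0 mouth 56.88 [-0.9  1.1  7.6] [0.2  0.12 0.03] False 0.0263
20.88 cmd 55.4 mouth 56.29 [-0.3  1.2  7.8] [0.17 0.07 0.05] False 0.0263
21.23 cmd 54.8 mouth 55.72 [-0.8  0.8  7.7] [ 0.19  0.14 -0.02] False 0.0264
21.57 cmd 54.2 mouth 55.1 [-1.   1.3  8.2] [ 0.18  0.13 -0.04] False 0.0263
21.91 cmd 53.6 mouth 54.53 [-0.9  0.7  8.2] [ 0.21  0.15 -0.03] False 0.0262
22.25 cmd 53.0 mouth 53.9 [-1.   0.8  7.8] [ 0.18  0.1  -0.  ] False 0.0257
22.59 cmd 52.4 mouth 53.3 [-0.1  1.   7.8] [0.19 0.15 0.02] False 0.0258
22.93 cmd 51.8 mouth 52.72 [-0.7  1.6  8.3] [ 0.22  0.07 -0.01] False 0.0263
23.27 cmd 51.2 mouth 52.12 [-1.1  1.1  7.8] [0.24 0.17 0.05] False 0.0262
23.62 cmd 50.6 mouth 51.5 [-0.6  0.4  8.1] [0.23 0.17 0.02] False 0.0262
23.96 cmd 50.0 mouth 50.93 [-0.4  0.9  8.7] [ 0.18  0.14 -0.01] False 0.0264
24.3 cmd 49.4 mouth 50.51 [-1.3  1.7  9.7] [0.3  0.2  0.01] False 0.0264
24.64 cmd 48.8 mouth 50.13 [-1.8  1.9 12.1] [ 0.39  0.39 -0.03] False 0.0259
24.98 cmd 48.2 mouth 49.79 [-3.   1.6 13.5] [0.37 0.48 0.01] False 0.0262
STOP 8.205961087227134
```

I felt the washer at a mouth height of about 50.7 mm, which agrees with the camera's 51 mm. The flange now bears on it with about 5 N above the drag, so I'll stop pressing, release and check.

```bash
python3 - <<'E'
from rig import manip, sensors, cams
from h import *
np.set_printoptions(precision=4,suppress=True)
manip.grip(.085); manip.hold(.2)
s=sensors.sense();print(s['clock'],s['eef_pos'],s['contact_force'],s['gripper_width'])
p=s['eef_pos']
manip.move_l((p[0],p[1],.30),vel=.08)
manip.move_l((p[0],p[1]-.04,.36),vel=.15); manip.hold(.2)
a=cams.grab_frame('wrist'); sc=cams.grab_frame('scene')
manip.move_l((p[0],p[1]+.04,.36),vel=.15); manip.hold(.2)
b=cams.grab_frame('wrist')
import pickle; pickle.dump(dict(A=a,B=b,S=sc),open('e.pkl','wb'))
o=[]
for n,f in(('A',a),('B',b),('S',sc)):
    u,v=proj(f,(.5465,-.161,.07)).astype(int); w=35 if n!='S' else 25
    print(n,u-w,v-w,w); o.append(cv2.resize(f['image'][v-w:v+w,u-w:u+w],(266,266),interpolation=cv2.INTER_NEAREST))
cv2.imwrite('pics/end.png',np.hstack(o)); print(sensors.sense()['clock'],sensors.sense()['contact_force'])
E
```

```text
25.7917 [ 0.5467 -0.1605  0.229 ] [-0.0229  0.473  -0.788 ] 0.08514648819935289
A 167 144 35
B 264 145 35
S 191 166 25
28.7 [-0.6384 -0.654  -0.2298]
```

View pics/end.png

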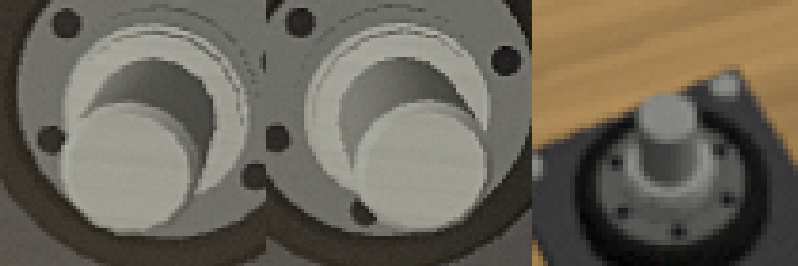

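```bash
python3 - <<'E'
import pickle
from h import *
np.set_printoptions(precision=4,suppress=True)
D=pickle.load(open('e.pkl','rb')); k=70/266
px=lambda o,x,y:(o[0]+x*k-.5,o[1]+y*k-.5)
A,B=(167,144),(264,145)
for n,a,b in(('crown',(127,169),(155,166)),('flange',(156,112),(132,112))):
    print(n,*tri(ray(D['A'],*px(A,*a)),ray(D['B'],*px(B,*b))))
E
```

```text
crown [ 0.5467 -0.1619  0.091 ] 0.0001699818573060359
flange [ 0.5469 -0.1626  0.0513] 0.00039467844726540237
```

After release the crown is at z = 0.091 m, so the mouth is at about 0.049 m, below the first washer contact at 0.0507 m. The crown and flange centres line up to within 1 mm, and the hand is clear. I'm handing in.

```bash
python3 -c "
from rig import job_done,sensors
print(sensors.sense()['clock']); print(job_done())"
```

```text
28.7
the job is handed in; nothing more can be done
None
```

The cap is on the axle, pressed onto the spring washer and let go, and I handed the job in at 28.7 s of the 58 s allowed. No verdict was reported.

- **Pressing:** I held the cap upright the whole way down. The teeth dragged with about 3–8 N. The washer came up at a mouth height of about 50.7 mm; the cameras had put it at 51 mm. I stopped at about 5 N above the drag, with a total push of 13.5 N, which is well under the 25 N limit.
- **Correction on the way:** The first few millimetres of biting showed a side force of about 5 N because the hand was off centre. I shifted it by about 1.5 mm in y and 0.7 mm in x, and the force dropped to about 1 N; it rose again to about 3.5 N in the last steps, against the washer.
- **Checks after release:** The crown stood at 91 mm, so the mouth was at about 49 mm and the washer still compressed by roughly 1 mm or more. The crown and flange centres lined up to within 1 mm, and both were within 1 mm of the axle's line. The hand was clear, at 0.36 m.
- **Not checked directly:** I could not measure the force on the washer after letting go. I inferred it from the cap's height, to about a millimetre, and from the teeth dragging harder than the spring pushes back. I also did not take a final picture of the bystanders, but I kept clear of them and felt no unexpected contact.

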